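# Shut and lock the lid of a lacquer curing box

### The arm

A 6-joint arm with a two-finger parallel gripper is mounted at the origin on the work surface. World frame = base frame: x ahead of the robot, y to its left, z up, the work surface at z = 0. Lengths are in m, angles in rad, forces in N, time in s.
With the tool pointing down it reaches from about 0.35 to 0.725 m from the base axis. Payload 4.3 kg.
Tool frame: the origin (TCP) lies at the very end of the fingers, on their centre line; the grasp point (between the pads) lies 19 mm behind it (tcp_to_grasp is the z of the grasp point in the tool frame, in m); z points along the fingers, y is the line along which they close (so a half turn about z gives the same grasp; the last joint's range is limited). The gripper opens to 85 mm and grips with 20 to 120 N. Pads are 22 mm wide; open, the fingers measure 114 mm over their backs; the gripper's body (76 mm by 85 mm) begins 54 mm behind the grasp point. The pads swing forward as they close: fully open they stand 13 mm farther back than shut.
Start: joints at [-1.405, 0.377, 0.081, 1.274, 0, 1.46], TCP at [0.157, -0.553, 0.231] pointing down, gripper open.
Joint ranges: [-2.72, 2.72], [-0.84, 1.66], [-1.02, 1.22], [-1.77, 2.12], [-1.37, 1.28], [-3.14, 3.14]. Speed limits (rad/s): [2.57, 2.57, 3.14, 3.14, 3.14, 3.14].

### API

Orientations are given as a 3x3 rotation matrix whose columns are the frame's x, y, z axes.
In Python, from cell import * gives the robot as it stands.
- The arm moves only by the tool step_arm, never from a script. Its argument "commands" is text: rows parted by semicolons, each of 5 numbers parted by spaces: the opening in per cent of the stroke, from 0 (shut) to 100 (fully open), then the shift along the tool's x, y, z in units of 40 mm (1.0 is 40 mm), then the turn about the tool's z in units of 5 degrees (1.0 is 5 degrees). In form: jaw tx ty tz turn; .... A call has 1 to 8 rows; each row shifts and turns the commanded pose from where the row before left it, along the tool's axes as they then stand; what a row does not reach is not made up. A row lasts 1/12 s, in which the tool goes at most 41.7 mm and 7.16 degrees, less where a joint would pass 70% of its speed; a pose out of reach is approached as far as the arm can. A call is refused whole if a number of a shift passes 1 or a number of a turn 1, either way. A call with a gripper value outside its range is refused whole. The fingers move at their own pace and stop on an object; "squeeze" is the grip in N (left out, the last holds). Time passes only in rows, so rows that do not move let the fingers close. It gives the time, the measured TCP pose, the force, the opening and the grip force at its end, in the units of the state.
- read_state(): the state, without advancing time (a new reading comes with each control period).
- get_image(name): name is "scene" or "top" or "wrist"; returns the picture (384x512x3 uint8, red, green, blue); there is no depth.
- camera_info(name): a dict with "K" (3x3 intrinsics, pixels), "dist" ([k1, k2, p1, p2, k3] as OpenCV has them; the pictures are not rectified), "origin" and "orientation" of the camera in the world; the wrist camera has in their place "T_tool_cam" (4x4, takes a point from camera to tool coordinates, whose origin is the TCP and whose axes are the flange's). Camera axes: x right, y up, looking along -z (the intrinsics and any distortion apply to the point x, -y, -z); pixel columns grow to the right and rows downward; lengths in m; the calibration is good to about 2 mm. A picture is of the moment at which its call begins: read the wrist's pose just before it. camera_info takes no time and is no camera call.
- finish_job(): hands the job in; it is judged then, once.
The state is a dict: "t": time; "joint_positions": joint angles; "qvel": joint speeds; "joint_torque": joint torques, N m; "eef_pos": TCP position; "orientation": TCP orientation; "ft_force": force on the tool from outside, world axes, zero at the start; "torque": the same for the moment, N m; "grip_width": opening from 0.0 (shut) to 1.0 (fully open); "gripper_force": force on a finger pad.
Only numpy, scipy, OpenCV 4.12 (cv2) and the standard library are available. Lean on these libraries where they do the work, as an engineer would, in place of code of your own. Each camera call takes 0.05 s, during which the arm holds its last target. There are 200 camera calls.

### The job

Push the wooden lid of the low plywood curing box along its guides until it is fully shut against the deck that carries the slotted metal fastener. Then set a fingertip in the fastener's slot and turn it clockwise (seen from above) a quarter turn to its stop, so that its claw hooks behind the post on the lid. Only push: do not lift the lid, and leave the cups and tools around the box where they are.

Things in the scene. Friction and masses are not known exactly. Their poses are not given: they have to be found in the camera images.
- box: Fixed low plywood curing box, 170 (x) by 370 (y) mm; origin: centre of its underside, z up, turned about z only. The lid slides along y on the side walls (z = 62) between guide strips (8 mm wide, tops at z = 72, 2 mm play a side). At -y (y -185 to -95) an open deck at z = 62; at +y (y 85 to 185) the fastener deck, top z = 70, flush with the lid; its edge y = 85 stops the lid.
- lid: Loose wooden lid, 150 (x) by 180 (y) by 8 mm, about 0.4 kg, axes parallel to the box's; origin at the centre of its underside. It slides with light friction (2 to 4 N). Shut, its origin is at y = -5 mm in the box's frame; it starts 35 to 85 mm short of that, towards -y.
- batten (a point): Centre of the top of the wooden batten across the lid, 110 (x) by 18 (y) mm, standing 16 mm above the lid's top. It is 65 mm from the lid's centre towards -y, 86 mm above the table. Pushing its -y side towards +y shuts the lid.
- post (a point): Centre of the top of the lid's steel post, 12 mm across and 14 mm tall, near the lid's +y edge (lid y = +78, x = 0). The claw hooks round its -y side.
- slot (a point): On the fastener's axis at the slot's floor, 80 mm above the table; turns with the fastener; fixed at x = 0, y = 135 mm of the box's frame. The fastener is a round metal head 92 mm across, top 100 mm above the table, with one straight slot 40 mm wide, 20 mm deep, right across it, open at both ends, along this point's x.
- claw (a point): Hooked tip of the flat steel claw under the fastener's head, 77 mm from the axis along the slot, 73 to 79 mm above the table; it turns with the fastener.
- cam (a joint): Turn of the fastener in rad: 0 open (slot and claw along the box's +x), grows clockwise seen from above, stop at 1.571 (slot along the box's y, claw to its -y, hooked round the post). Starts at 0 to 0.3. About 0.1 N m of friction; stays where left. With the lid more than about 8 mm short the claw cannot catch the post.
- cup_a: Bystander: loose dark lacquered cup upside down, 74 mm across, 58 mm tall; origin under its centre.
- cup_b: Bystander: a second cup, same as the other.
- tin: Bystander: loose white jar, 60 mm across, 55 mm tall; origin under its centre.
- spatula: Bystander: loose wooden spatula, 160 mm long, lying on the table.
- brush: Bystander: loose brush, 160 mm long, lying on the table.
- sanding_block: Bystander: loose cork block, 50 by 80 by 30 mm; origin under its centre.
- bowl: Bystander: loose white bowl, 120 mm across, 55 mm tall; origin under its centre.

How it is judged:
On the way, in this order (a step that is already met when the one before it is completed fails the run):
1. the lid is shut (within 4 mm of its stop) while the fastener is not yet closed (y of lid in the frame of box above -0.009 m and z of lid in the frame of box below 0.067 m and angle between lid's own z axis and vertical below 0.04 rad and value of joint cam below 1.3 rad), for 0.1 s.
2. the fastener is turned to its stop with the lid shut (y of lid in the frame of box above -0.009 m and z of lid in the frame of box below 0.067 m and angle between lid's own z axis and vertical below 0.04 rad and value of joint cam above 1.47 rad), for 0.2 s.
At the end, for the whole second after the job is handed in: The lid lies flat in its guides within 4 mm of its stop, at rest, and the fastener is within 0.1 rad (6 degrees) of its closed stop (all of step 2 and linear speed of lid below 0.01 m/s); the robot touches nothing.
It fails at once if the lid is lifted or tipped out of its guides (raised 12 mm, or tilted 0.15 rad) (z of lid in the frame of box above 0.074 m or angle between lid's own z axis and vertical above 0.15 rad).
It fails at once if a bystander is displaced by more than 40 mm (distance of any of cup_a, cup_b, tin, spatula, brush, sanding_block, bowl from where it was at the start of the episode above 0.04 m).
It also fails if it takes over 51 s, if anything falls off the work surface, if the arm or the gripper's body presses on something with over 40 N, if the wrist force passes 120 N, or if a joint passes its speed limit or range.

## Working session

There is one attempt and no reset: what is moved stays moved. The work goes in short steps, Python scripts to look and compute and a tool call to move; the robot and the scene stay as the last step left them, time stands still between calls to the robot, and variables do not carry over. Pictures are saved under pics/ and viewed, at most 10 in all, crops included, and the job is handed in when it is done.

Besides the shell and the picture viewer there is one more tool, called by a JSON object that holds its "name" and its "arguments". step_arm: Moves the arm, as the interface text tells. Its arguments: {"type":"object","properties":{"commands":{"type":"string"},"squeeze":{"type":"number"}},"required":["commands"]}

```bash
mkdir -p pics; ls; python3 - <<'E'
from cell import *
import cv2
s=read_state();print(s)
for n in ["scene","top"]:
    im=get_image(n);cv2.imwrite(f"pics/{n}0.png",cv2.resize(im[:,:,::-1],(800,600),interpolation=cv2.INTER_CUBIC));print(n,camera_info(n))
print(camera_info("wrist"))
E
```

```text
pics
{'t': 0.0, 'joint_positions': array([-1.40529051e+00,  3.78101090e-01,  7.96262503e-02,  1.27439606e+00,
       -2.78543198e-05,  1.46050429e+00]), 'qvel': array([ 0.0005059 , -0.00045021, -0.00123877, -0.00013481, -0.00249462,
        0.00082429]), 'joint_torque': array([ 1.27240302e-03, -4.63597405e+01,  2.69878095e+01,  2.07468850e-02,
       -2.59566508e-05,  1.40261554e-05]), 'eef_pos': array([ 0.15647396, -0.55261747,  0.2303393 ]), 'orientation': array([[ 9.62208266e-01,  2.72314370e-01, -3.69261089e-04],
       [ 2.72314547e-01, -9.62206121e-01,  2.04162857e-03],
       [ 2.00659518e-04, -2.06502705e-03, -9.99997848e-01]]), 'ft_force': array([-0.73616379, -0.18926927,  0.28387078]), 'torque': array([-0.00878287,  0.05476809, -0.04270962]), 'gripper_force': 0.0, 'grip_width': 0.9989753790972922}
scene {'K': array([[437.72012176,   0.        , 254.63888063],
       [  0.        , 437.72012176, 197.31654654],
       [  0.        ,   0.        ,   1.        ]]), 'dist': array([0.01242643, 0.        , 0.        , 0.        , 0.        ]), 'origin': array([ 1.09665873, -0.2092
[... 579 characters left out ...]
-01,  2.05018907e-02, -4.16081815e-03],
       [-8.45191254e-05,  1.94933170e-01,  9.80816523e-01]])}
{'K': array([[279.44287986,   0.        , 257.4801465 ],
       [  0.        , 279.44287986, 191.82377665],
       [  0.        ,   0.        ,   1.        ]]), 'dist': array([-0.00170767,  0.        ,  0.        ,  0.        ,  0.        ]), 'T_tool_cam': array([[-1.61334761e-04,  9.47816841e-01,  3.18815323e-01,
         8.16140064e-02],
       [ 9.99999975e-01,  1.03779328e-04,  1.97515484e-04,
        -5.14354039e-04],
       [ 1.54122062e-04,  3.18815347e-01, -9.47816834e-01,
        -1.43807847e-01],
       [ 0.00000000e+00,  0.00000000e+00,  0.00000000e+00,
         1.00000000e+00]])}
```

View pics/top0.png

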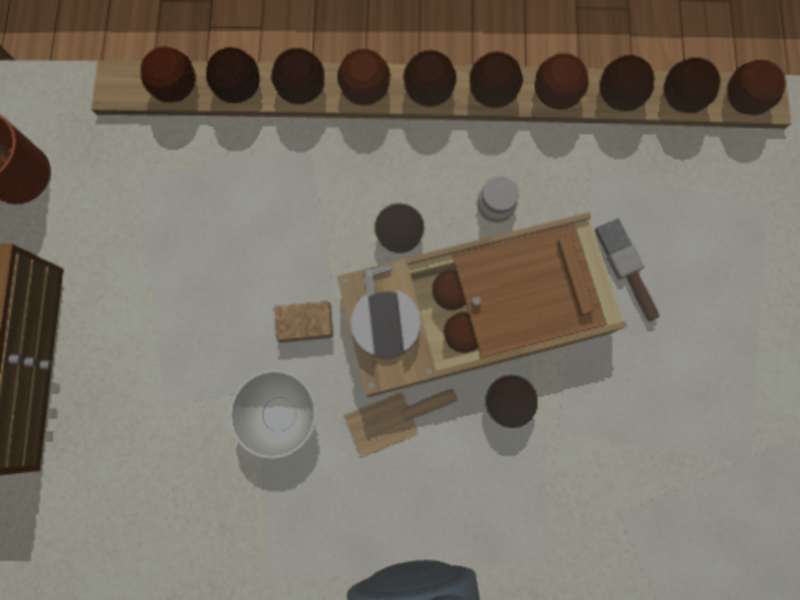

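View pics/scene0.png

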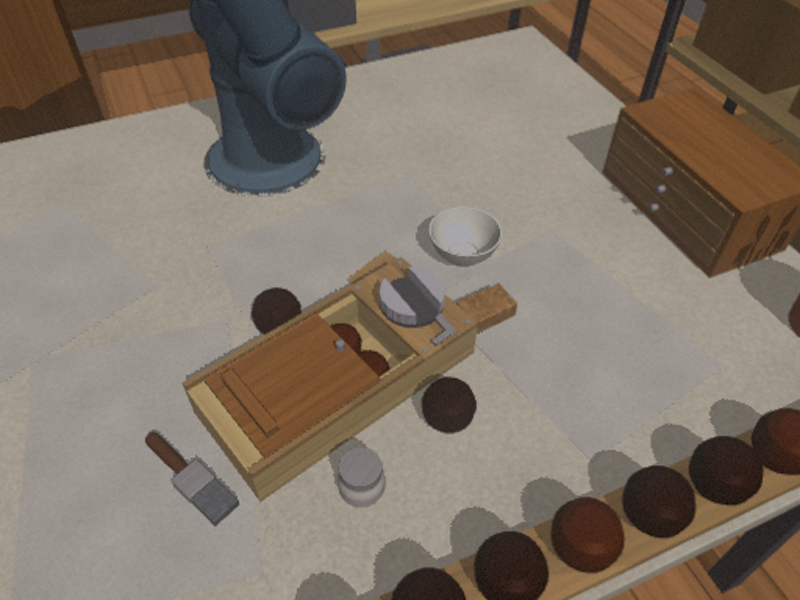

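The top view shows, at 800x600 scale, the batten top at (576,273), the post at (476,300), the head at (386,323) and the slot running (384,292)-(390,355). The scene view shows the batten at (249,400), the post at (340,344) and the head at (412,293). Next I triangulate these points.

```bash
cat > h.py <<'E'
import numpy as np, cv2
from cell import *
def ray(name,px,scale=0.64,cam=None):
    c=camera_info(name)
    if cam is None: o,R=c["origin"],c["orientation"]
    else: o,R=cam
    u=cv2.undistortPoints(np.array([[px]],float)*scale,c["K"],c["dist"])[0,0]
    d=R@np.array([u[0],-u[1],-1]);return np.array(o),d/np.linalg.norm(d)
def plane(r,z): return r[0]+r[1]*(z-r[0][2])/r[1][2]
def tri(rs):
    A=sum(np.eye(3)-np.outer(d,d) for o,d in rs);b=sum((np.eye(3)-np.outer(d,d))@o for o,d in rs)
    return np.linalg.solve(A,b)
def wcam(s):
    T=np.eye(4);T[:3,:3]=s["orientation"];T[:3,3]=s["eef_pos"];W=T@camera_info("wrist")["T_tool_cam"];return W[:3,3],W[:3,:3]
E
python3 - <<'E'
from h import *
np.set_printoptions(precision=4,suppress=True)
for n,t,s in [("batten",(576,273),(249,400)),("post",(476,300),(340,344)),("head",(386,323),(412,293))]:
    print(n,tri([ray("top",t),ray("scene",s)]))
P=lambda n,p,z:plane(ray(n,p),z)
bat=P("top",(576,273),.086);head=P("top",(386,323),.1);post=P("top",(476,300),.084)
print(bat,post,head)
print("corners",[P("top",p,.07) for p in [(340,276),(369,394)]],[P("top",p,.072) for p in [(588,216),(624,325)]])
a,b=P("top",(384,292),.1),P("top",(390,355),.1);print("slot",np.degrees(np.arctan2(*(a-b)[[1,0]])))
d=head-bat;print("boxy dir deg",np.degrees(np.arctan2(d[1],d[0])),np.linalg.norm(d))
for n,p,z in [("cupa",(399,228),.058),("tin",(499,192),.055),("cupb",(511,401),.058),("brush",(612,222),.01),("brush2",(655,315),.01),("block",(303,321),.03),("bowl",(273,414),.055),("claw",(390,268),.076)]:
    print(n,P("top",p,z))
E
```

```text
batten [ 0.5876 -0.1845  0.0838]
post [ 0.5475 -0.0475  0.0803]
head [0.5116 0.0748 0.0922]
[ 0.5869 -0.1845  0.086 ] [ 0.5467 -0.0473  0.084 ] [0.5101 0.0737 0.1   ]
corners [array([0.5795, 0.1404, 0.07  ]), array([0.4177, 0.095 , 0.07  ])] [array([ 0.6737, -0.2077,  0.072 ]), array([ 0.5183, -0.2524,  0.072 ])]
slot 6.8640537486076685
boxy dir deg 106.57134812503638 0.2698070603784152
cupa [0.6543 0.0601 0.058 ]
tin [ 0.7128 -0.0838  0.055 ]
cupb [ 0.4127 -0.0979  0.058 ]
brush [ 0.6855 -0.2612  0.01  ]
brush2 [ 0.544  -0.3195  0.01  ]
block [0.5213 0.195  0.03  ]
bowl [0.3884 0.2258 0.055 ]
claw [0.5909 0.071  0.076 ]
```

{"name": "step_arm", "arguments": {"commands": "50 0.5 -0.2 0 0;50 0.9 -0.34 0 0;50 0.9 -0.34 0 0;50 0.9 -0.34 0 0;50 0.9 -0.34 0 0;50 0.9 -0.34 0 0;50 0.9 -0.34 0 0;50 0.9 -0.34 0 0"}}

```text
t: 0.77
eef_pos: [0.3912, -0.3783, 0.2309]
orientation: [[0.962, 0.272, -0.001], [0.272, -0.962, 0.001], [-0.0, -0.001, -1.0]]
ft_force: [-0.4, 0.1, -0.4]
grip_width: 0.507
gripper_force: 0.0
```

{"name": "step_arm", "arguments": {"commands": "50 0.9 -0.34 0 0;50 0.9 -0.34 0 0;50 0.9 -0.34 0 0;50 0.9 -0.34 0 0;50 0.9 -0.34 0 0;50 0.9 -0.34 0 0;50 0.6 -0.2 0 0;50 0 0 0 0"}}

```text
t: 1.43
eef_pos: [0.6, -0.2245, 0.2299]
orientation: [[0.961, 0.278, 0.0], [0.278, -0.961, 0.002], [0.001, -0.002, -1.0]]
ft_force: [-1.4, 0.6, 0.1]
grip_width: 0.502
gripper_force: 0.0
```

{"name": "step_arm", "arguments": {"commands": "50 0 0 0 -1;50 0 0 0 -1;50 0 0 0 -1;50 0 0 0 -1;50 0 0 0 -1;50 0 0 0 -1;50 0 0 0 -1;50 0 0 0 -1"}}

```text
t: 2.1
eef_pos: [0.5958, -0.2288, 0.2308]
orientation: [[0.559, 0.829, -0.001], [0.829, -0.559, 0.0], [-0.001, -0.001, -1.0]]
ft_force: [-0.8, 0.1, 0.0]
grip_width: 0.503
gripper_force: 0.0
```

{"name": "step_arm", "arguments": {"commands": "50 0 0 0 -1;50 0 0 0 -1;50 0 0 0 -1;50 0 0 0 -1;50 0 0 0 -1;50 0 0 0 -1;50 0 0 0 -1;50 0 0 0 -1"}}

```text
t: 2.77
eef_pos: [0.5958, -0.2289, 0.2308]
orientation: [[-0.105, 0.995, -0.001], [0.995, 0.105, 0.0], [0.0, -0.001, -1.0]]
ft_force: [0.2, -0.2, 0.6]
grip_width: 0.501
gripper_force: 0.0
```

{"name": "step_arm", "arguments": {"commands": "50 0 0 0 -1;50 0 0 0 -1;50 0 0 0 0;50 0 0 0 0"}}

```text
t: 3.1
eef_pos: [0.5961, -0.2288, 0.231]
orientation: [[-0.27, 0.963, -0.001], [0.963, 0.27, 0.0], [0.0, -0.001, -1.0]]
ft_force: [0.6, 0.1, 0.2]
grip_width: 0.5
gripper_force: 0.0
```

```bash
python3 - <<'E'
from h import *
s=read_state();print(s)
im=get_image("wrist");cv2.imwrite("pics/w1.png",cv2.resize(im[:,:,::-1],(800,600),interpolation=cv2.INTER_CUBIC))
np.savez("w1",o=wcam(s)[0],R=wcam(s)[1])
E
```

```text
{'t': 3.1, 'joint_positions': array([-4.65614343e-01,  5.15796362e-01,  2.94942754e-01,  1.35083483e+00,
       -3.02235515e-04,  8.32274305e-01]), 'qvel': array([ 0.002201  ,  0.00042846,  0.00569697, -0.00029199, -0.00021714,
        0.00513881]), 'joint_torque': array([ 1.07534448e-02, -5.30497563e+01,  2.71501297e+01,  8.99777311e-03,
       -1.82088388e-03, -8.40593618e-02]), 'eef_pos': array([ 0.59605192, -0.22875649,  0.23095291]), 'orientation': array([[-2.69532595e-01,  9.62990815e-01, -9.32838997e-04],
       [ 9.62991193e-01,  2.69532827e-01,  1.30472223e-04],
       [ 3.77074284e-04, -8.63149222e-04, -9.99999556e-01]]), 'ft_force': array([0.57224226, 0.08755055, 0.20797516]), 'torque': array([-6.85568693e-03, -3.70689451e-05,  9.95869989e-03]), 'gripper_force': 0.0, 'grip_width': 0.5003880539570259}
```

View pics/w1.png

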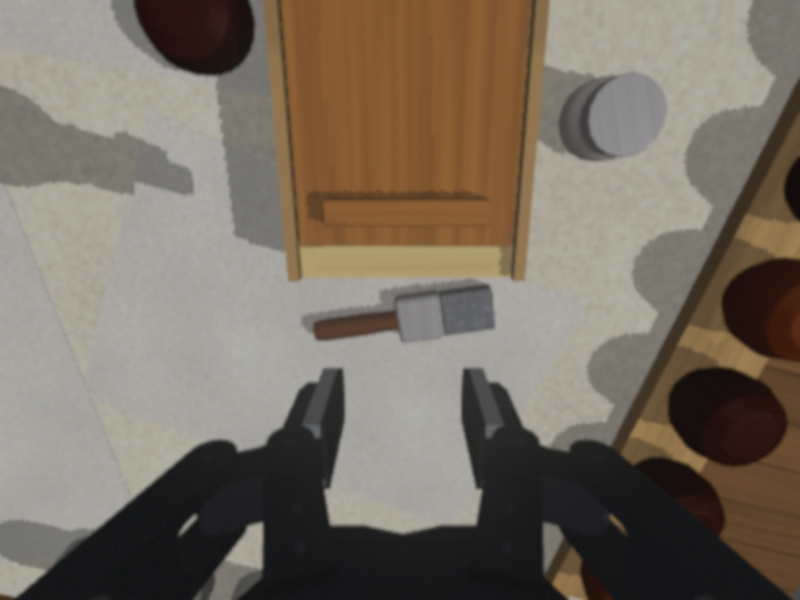

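The wrist view shows the batten top face from (323,200) to (490,222), centred at (406,211). The box is square with the tool, and the brush lies below it at (400,315).

```bash
python3 - <<'E'
from h import *
np.set_printoptions(precision=4,suppress=True)
s=read_state();cam=wcam(s);R=s["orientation"];p=s["eef_pos"]
W=lambda q,z:plane(ray("wrist",q,cam=cam),z)
t=tri([ray("wrist",(406,211),cam=cam),ray("top",(576,273)),ray("scene",(249,400))]);print("batten",t)
for n,q,z in [("bat",(406,211),.086),("batL",(323,200),.086),("batR",(490,200),.086),("wallL",(294,280),.072),("wallR",(519,280),.072),("wallLtop",(274,0),.072),("wallRtop",(542,0),.072),("brush",(490,290),.012)]:
    w=W(q,z);print(n,w,"tool",R.T@(w-p))
print("tri tool",R.T@(t-p))
E
```

```text
batten [ 0.5867 -0.1842  0.0832]
bat [ 0.5854 -0.1833  0.086 ] tool [0.0466 0.002  0.145 ]
batL [ 0.5317 -0.191   0.086 ] tool [ 0.0536 -0.0519  0.1451]
batR [ 0.6359 -0.1618  0.086 ] tool [0.0536 0.0564 0.145 ]
wallL [ 0.5216 -0.2539  0.072 ] tool [-0.0043 -0.0785  0.1591]
wallR [ 0.6778 -0.2102  0.072 ] tool [-0.0042  0.0836  0.159 ]
wallLtop [ 0.4765 -0.0867  0.072 ] tool [ 0.1689 -0.0768  0.1591]
wallRtop [ 0.6301 -0.0437  0.072 ] tool [0.1689 0.0827 0.159 ]
brush [ 0.6773 -0.2375  0.012 ] tool [-0.0305  0.0758  0.219 ]
tri tool [0.0453 0.003  0.1479]
```

{"name": "step_arm", "arguments": {"commands": "50 0 0.07 0.9 0;50 0 0 0.9 0;50 0 0 0.9 0;50 0 0 0.6 0;50 0 0 0.3 0;50 0 0 0.25 0;50 0 0 0 0;50 0 0 0 0"}}

```text
t: 3.82
eef_pos: [0.5994, -0.2278, 0.0775]
orientation: [[-0.272, 0.962, -0.0], [0.962, 0.272, -0.0], [-0.0, -0.0, -1.0]]
ft_force: [-0.1, -0.7, 1.5]
grip_width: 0.505
gripper_force: 0.0
```

{"name": "step_arm", "arguments": {"commands": "50 0.25 0 0 0;50 0.25 0 0 0;50 0.2 0 0 0;50 0.2 0 0 0;50 0.2 0 0 0;50 0.2 0 0 0;50 0.2 0 0 0;50 0.2 0 0 0"}}

```text
t: 4.48
eef_pos: [0.5812, -0.1618, 0.0779]
orientation: [[-0.272, 0.962, 0.001], [0.962, 0.272, -0.001], [-0.001, 0.001, -1.0]]
ft_force: [1.1, -4.5, 1.9]
grip_width: 0.507
gripper_force: 1.8
```

{"name": "step_arm", "arguments": {"commands": "50 0.15 0 0 0;50 0.1 0 0 0;50 0.1 0 0 0;50 0.1 0 0 0;50 0.05 0 0 0;50 0 0 0 0"}}

```text
t: 4.98
eef_pos: [0.5751, -0.1423, 0.0771]
orientation: [[-0.273, 0.962, -0.001], [0.962, 0.273, 0.001], [0.001, -0.0, -1.0]]
ft_force: [1.0, -2.3, 0.8]
grip_width: 0.499
gripper_force: 0.9
```

```bash
python3 - <<'E'
from h import *
s=read_state();print(s["eef_pos"],s["ft_force"])
im=get_image("wrist");cv2.imwrite("pics/w2.png",cv2.resize(im[:,:,::-1],(800,600),interpolation=cv2.INTER_CUBIC))
E
```

```text
[ 0.57514571 -0.14225468  0.07707185] [ 1.01229127 -2.26514285  0.75814431]
```

View pics/w2.png

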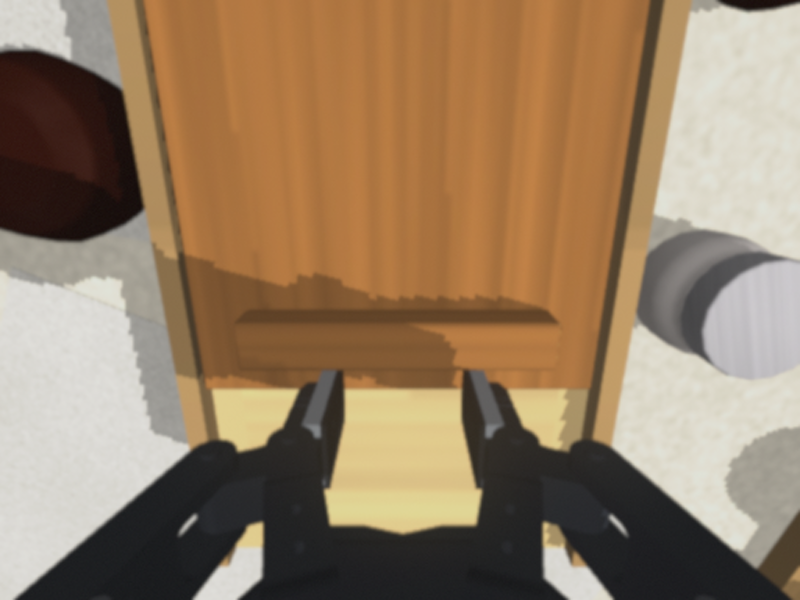

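The wrist view shows both fingertips at (330,375) and (475,375), against the batten's near edge at row 370. The force is only friction, so the lid hasn't stopped yet and I keep pushing.

{"name": "step_arm", "arguments": {"commands": "50 0.05 0 0 0;50 0.05 0 0 0;50 0.05 0 0 0;50 0.05 0 0 0"}}

```text
t: 5.37
eef_pos: [0.5746, -0.1408, 0.0779]
orientation: [[-0.27, 0.963, 0.002], [0.963, 0.27, -0.012], [-0.012, -0.002, -1.0]]
ft_force: [2.0, -20.0, -0.4]
grip_width: 0.5
gripper_force: 9.6
```

{"name": "step_arm", "arguments": {"commands": "50 0.05 0 0 0;50 0.05 0 0 0;50 0 0 0 0"}}

```text
t: 5.62
eef_pos: [0.5746, -0.1406, 0.079]
orientation: [[-0.268, 0.963, 0.004], [0.963, 0.268, -0.019], [-0.019, -0.002, -1.0]]
ft_force: [1.9, -24.7, 0.1]
grip_width: 0.498
gripper_force: 12.0
```

The force rose to 25 N, so the lid is against its stop. I back off, lift and move over the head.

{"name": "step_arm", "arguments": {"commands": "50 -0.4 0 0 0;50 -0.3 0 0 0;50 0 0 -0.9 0;50 0 0 -1 0;50 0 0 -1 0;50 0 0 -0.4 0;50 0.9 0 0 0;50 0.9 0 0 0"}}

```text
t: 6.28
eef_pos: [0.5611, -0.0893, 0.2103]
orientation: [[-0.269, 0.963, 0.002], [0.963, 0.269, 0.001], [0.001, 0.003, -1.0]]
ft_force: [-0.5, 0.8, -0.0]
grip_width: 0.499
gripper_force: 0.0
```

{"name": "step_arm", "arguments": {"commands": "50 1 0 0 0;50 1 0 0 0;50 0.8 0 0 0;50 0 0 0 0;50 0 0 0 0"}}

```text
t: 6.7
eef_pos: [0.5284, 0.0206, 0.2086]
orientation: [[-0.276, 0.961, -0.003], [0.961, 0.276, 0.001], [0.002, -0.002, -1.0]]
ft_force: [0.5, -1.2, 0.7]
grip_width: 0.503
gripper_force: 0.0
```

```bash
python3 - <<'E'
from h import *
s=read_state();print(s["eef_pos"],s["ft_force"])
im=get_image("wrist");cv2.imwrite("pics/w3.png",cv2.resize(im[:,:,::-1],(800,600),interpolation=cv2.INTER_CUBIC))
E
```

```text
[0.52837607 0.02062784 0.20862227] [ 0.53365554 -1.20388935  0.68626641]
```

View pics/w3.png

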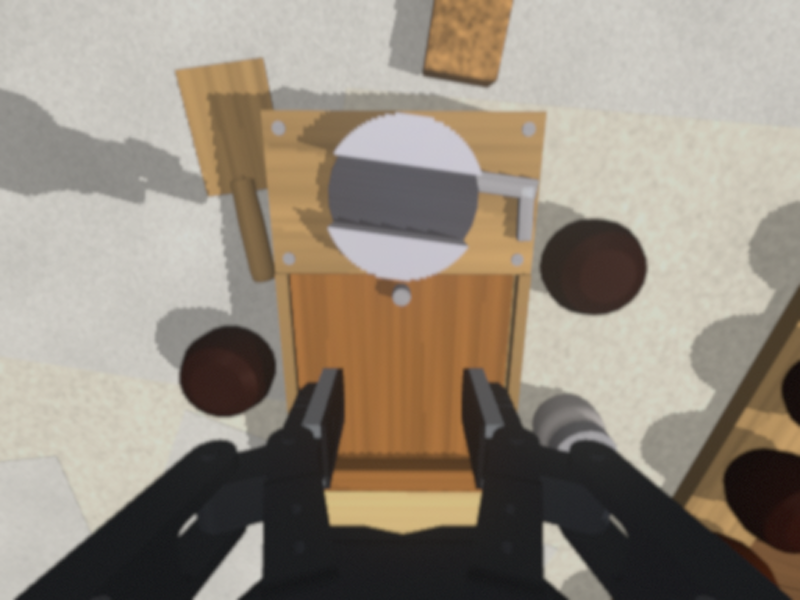

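The lid is flush against the deck at row 273 and the post is at (402,295). The head is centred at (405,196). Its slot edges run (337,155)-(480,174) and (328,227)-(466,243).

```bash
python3 - <<'E'
from h import *
np.set_printoptions(precision=4,suppress=True)
s=read_state();cam=wcam(s);R=s["orientation"];p=s["eef_pos"]
W=lambda q,z:plane(ray("wrist",q,cam=cam),z)
for q in [(329,196),(481,196),(405,113),(405,280),(405,196)]: print(W(q,.1))
h=tri([ray("wrist",(405,196),cam=cam),ray("top",(386,323)),ray("scene",(412,293))]);print("head",h)
print("headw-box",R.T@(W((405,196),.1)-p),"post",W((402,295),.084))
for a,b in [((337,155),(480,174)),((328,227),(466,243))]:
    A,B=W(a,.1),W(b,.1);print(A,B,np.degrees(np.arctan2(*(B-A)[[1,0]])))
for a,b in [((262,111),(545,111))]:
    A,B=W(a,.07),W(b,.07);print("deck",A,B,(A+B)/2,np.degrees(np.arctan2(*(B-A)[[1,0]])))
print(s["joint_positions"])
E
```

```text
[0.4724 0.0652 0.1   ]
[0.555  0.0887 0.1   ]
[0.5018 0.1185 0.1   ]
[0.5273 0.0295 0.1   ]
[0.5137 0.0769 0.1   ]
head [0.5125 0.0752 0.0925]
headw-box [0.0595 0.0011 0.1088] post [0.5295 0.0149 0.084 ]
[0.4717 0.0879 0.1   ] [0.5505 0.0998 0.1   ] 8.644457589611918
[0.4757 0.0479 0.1   ] [0.5554 0.0609 0.1   ] 9.243105188416022
deck [0.4188 0.0987 0.07  ] [0.5812 0.1448 0.07  ] [0.5    0.1217 0.07  ] 15.867434968660204
[-0.0836  0.2935 -0.097   1.182   0.0004  1.21  ]
```

{"name": "step_arm", "arguments": {"commands": "65 0.9 0 0 0;65 0.52 0.03 0 0;65 0 0 0 -1;65 0 0 0 -1;65 0 0 0 -1;65 0 0 0 -1;65 0 0 0 -1;65 0 0 0 -1"}}

```text
t: 7.42
eef_pos: [0.5158, 0.0723, 0.2088]
orientation: [[-0.718, 0.696, -0.001], [0.696, 0.718, 0.0], [0.001, -0.001, -1.0]]
ft_force: [-0.2, 0.1, -0.3]
grip_width: 0.648
gripper_force: 0.0
```

{"name": "step_arm", "arguments": {"commands": "65 0 0 0 -1;65 0 0 0 -1;65 0 0 0 -1;65 0 0 0 -1;65 0 0 0 -1;65 0 0 0 -1;65 0 0 0 -1;65 0 0 0 -1"}}

```text
t: 8.08
eef_pos: [0.5159, 0.0722, 0.2088]
orientation: [[-0.997, 0.071, -0.001], [0.071, 0.997, 0.0], [0.001, 0.0, -1.0]]
ft_force: [0.3, 0.2, 0.4]
grip_width: 0.653
gripper_force: 0.0
```

{"name": "step_arm", "arguments": {"commands": "65 0 0 0 -1;65 0 0 0 -1;65 0 0 0 -1;65 0 0 0 -1;65 0 0 0 -1;65 0 0 0 -1;65 0 0 0 -1;65 0 0 0 -1"}}

```text
t: 8.75
eef_pos: [0.5159, 0.0723, 0.2088]
orientation: [[-0.81, -0.586, -0.001], [-0.586, 0.81, 0.0], [0.001, 0.001, -1.0]]
ft_force: [0.6, -0.2, -0.4]
grip_width: 0.654
gripper_force: 0.0
```

{"name": "step_arm", "arguments": {"commands": "65 0 0 0 -1;65 0 0 0 -1;65 0 0 0 -1;65 0 0 0 -1;65 0 0 0 -1;65 0 0 0 -1;65 0 0 0 -1;65 0 0 0 -1"}}

```text
t: 9.42
eef_pos: [0.5159, 0.0722, 0.2088]
orientation: [[-0.243, -0.97, -0.001], [-0.97, 0.243, 0.0], [-0.0, 0.001, -1.0]]
ft_force: [0.1, -0.5, -0.7]
grip_width: 0.648
gripper_force: 0.0
```

{"name": "step_arm", "arguments": {"commands": "65 0 0 0 -1;65 0 0 0 -1;65 0 0 0 -1;65 0 0 0 -1;65 0 0 0 -0.6;65 0 0 0 0;65 0 0 0 0"}}

```text
t: 10.0
eef_pos: [0.5157, 0.0726, 0.2089]
orientation: [[0.15, -0.989, -0.001], [-0.989, -0.15, 0.0], [-0.0, 0.001, -1.0]]
ft_force: [-0.7, 0.3, -0.4]
grip_width: 0.648
gripper_force: 0.0
```

{"name": "step_arm", "arguments": {"commands": "65 -0.08 0.03 0.8 0;65 0 0 0.8 0;65 0 0 0.6 0;65 0 0 0.4 0;65 0 0 0.2 0;65 0 0 0.2 0;65 0 0 0 0"}}

```text
t: 10.58
eef_pos: [0.5133, 0.0764, 0.0882]
orientation: [[0.152, -0.988, -0.002], [-0.988, -0.152, -0.0], [-0.0, 0.002, -1.0]]
ft_force: [-0.7, 0.7, 0.1]
grip_width: 0.65
gripper_force: 0.0
```

```bash
python3 - <<'E'
from h import *
s=read_state();print(s["eef_pos"],s["ft_force"])
im=get_image("wrist");cv2.imwrite("pics/w4.png",cv2.resize(im[:,:,::-1],(800,600),interpolation=cv2.INTER_CUBIC))
E
```

```text
[0.51325973 0.0763605  0.08823634] [-0.68461918  0.72959578  0.10949125]
```

View pics/w4.png

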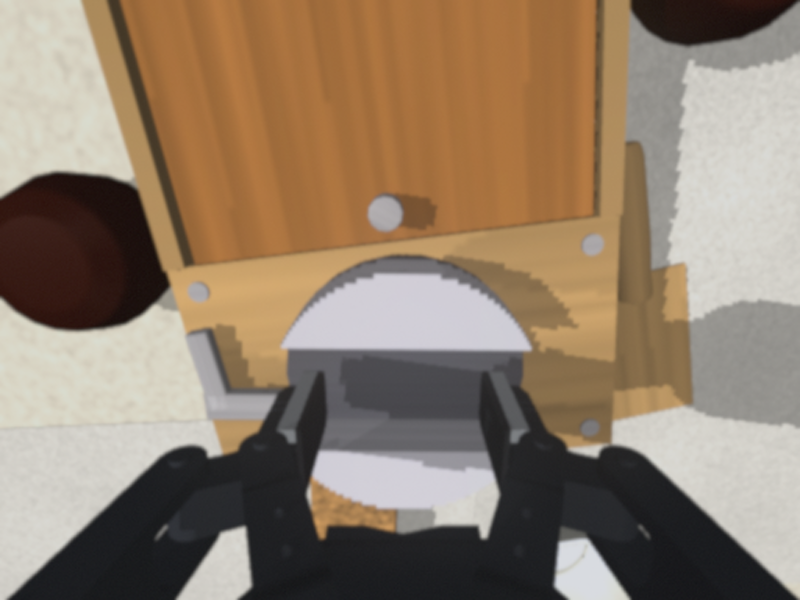

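The fingers sit in the slot and line up with it (slot edges at rows 350 and 452), clear of both walls. I go 4 mm deeper and turn.

{"name": "step_arm", "arguments": {"commands": "65 0 0 0.1 0;65 0 0 0 0.5;65 0 0 0 1;65 0 0 0 1;65 0 0 0 1;65 0 0 0 1;65 0 0 0 1;65 0 0 0 1"}}

```text
t: 11.3
eef_pos: [0.5145, 0.0754, 0.0864]
orientation: [[-0.406, -0.914, 0.002], [-0.914, 0.406, -0.003], [0.002, -0.003, -1.0]]
ft_force: [-0.9, -4.6, 0.9]
grip_width: 0.65
gripper_force: 2.1
```

{"name": "step_arm", "arguments": {"commands": "65 0 0 0 1;65 0 0 0 1;65 0 0 0 1;65 0 0 0 1;65 0 0 0 1;65 0 0 0 1;65 0 0 0 1;65 0 0 0 1"}}

```text
t: 11.97
eef_pos: [0.5139, 0.0744, 0.0863]
orientation: [[-0.899, -0.438, 0.001], [-0.438, 0.899, -0.005], [0.002, -0.005, -1.0]]
ft_force: [-2.1, -6.5, 1.9]
grip_width: 0.647
gripper_force: 3.4
```

{"name": "step_arm", "arguments": {"commands": "65 0 0 0 1;65 0 0 0 1;65 0 0 0 1;65 0 0 0 0.6;65 0 0 0 0"}}

```text
t: 12.38
eef_pos: [0.5131, 0.0749, 0.086]
orientation: [[-0.99, -0.142, -0.001], [-0.142, 0.99, -0.004], [0.001, -0.004, -1.0]]
ft_force: [-2.8, -4.9, 0.7]
grip_width: 0.65
gripper_force: 2.3
```

```bash
python3 - <<'E'
from h import *
s=read_state();print(s["eef_pos"],s["ft_force"],s["torque"],s["joint_positions"])
im=get_image("wrist");cv2.imwrite("pics/w5.png",cv2.resize(im[:,:,::-1],(800,600),interpolation=cv2.INTER_CUBIC))
E
```

```text
[0.51305004 0.07493599 0.08595275] [-2.79952682 -4.88401891  0.71749964] [-0.89749796  0.57469586  0.03405446] [ 0.02499036  0.3585168  -0.34052805  0.87272263 -0.00388599 -0.11715686]
```

View pics/w5.png

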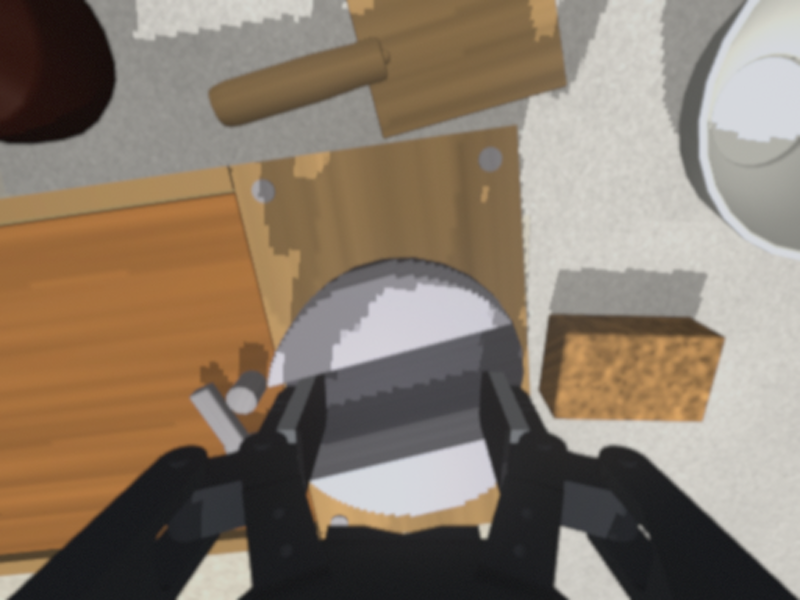

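The slot lags the tool by about 16° and the claw tip at (205,395) is just coming behind the post at (243,390). I estimate about 10° left, so I keep turning.

{"name": "step_arm", "arguments": {"commands": "65 0 0 0 0.8;65 0 0 0 0.8;65 0 0 0 0.5;65 0 0 0 0.3;65 0 0 0 0"}}

```text
t: 12.85
eef_pos: [0.5124, 0.0757, 0.0861]
orientation: [[-0.998, 0.06, -0.002], [0.06, 0.998, -0.003], [0.002, -0.003, -1.0]]
ft_force: [-4.9, -2.3, 4.3]
grip_width: 0.648
gripper_force: 34.4
```

```bash
python3 - <<'E'
from h import *
s=read_state();print(s["eef_pos"],s["ft_force"],s["torque"],s["joint_torque"][5])
E
```

```text
[0.51243187 0.07566895 0.08610189] [-4.93790002 -2.32095623  4.28500142] [-0.97299599  1.12236278  1.72370864] 1.8447177484631538
```

The torque jumped to 1.7 N·m against 0.1 N·m of friction, so this should be the stop. I unwind to mid-slot, lift out and check.

{"name": "step_arm", "arguments": {"commands": "65 0 0 0 -1;65 0 0 0 -1;65 0 0 0 -1;65 0 0 0 -0.6;65 0 0 0 0;65 0 0 -0.3 0;65 0 0 -0.8 0;65 0 0 -0.8 0"}}

```text
t: 13.52
eef_pos: [0.5126, 0.0766, 0.1616]
orientation: [[-0.969, -0.245, -0.003], [-0.245, 0.969, -0.0], [0.002, 0.0, -1.0]]
ft_force: [1.6, 1.1, -0.2]
grip_width: 0.654
gripper_force: 0.0
```

{"name": "step_arm", "arguments": {"commands": "65 0 0 -0.8 0;65 -0.8 0 -0.5 0;65 -0.8 0 0 0;65 0 0 0 0;65 0 0 0 0"}}

```text
t: 13.93
eef_pos: [0.5774, 0.0927, 0.2135]
orientation: [[-0.969, -0.246, 0.002], [-0.246, 0.969, -0.0], [-0.002, -0.0, -1.0]]
ft_force: [-1.4, 0.1, 1.2]
grip_width: 0.65
gripper_force: 0.0
```

```bash
python3 - <<'E'
from h import *
s=read_state();np.savez("w6",o=wcam(s)[0],R=wcam(s)[1]);print(s["eef_pos"],s["ft_force"])
im=get_image("wrist");cv2.imwrite("pics/w6.png",cv2.resize(im[:,:,::-1],(800,600),interpolation=cv2.INTER_CUBIC))
E
```

```text
[0.57741403 0.09271304 0.21354071] [-1.403838    0.10491124  1.24806317]
```

View pics/w6.png

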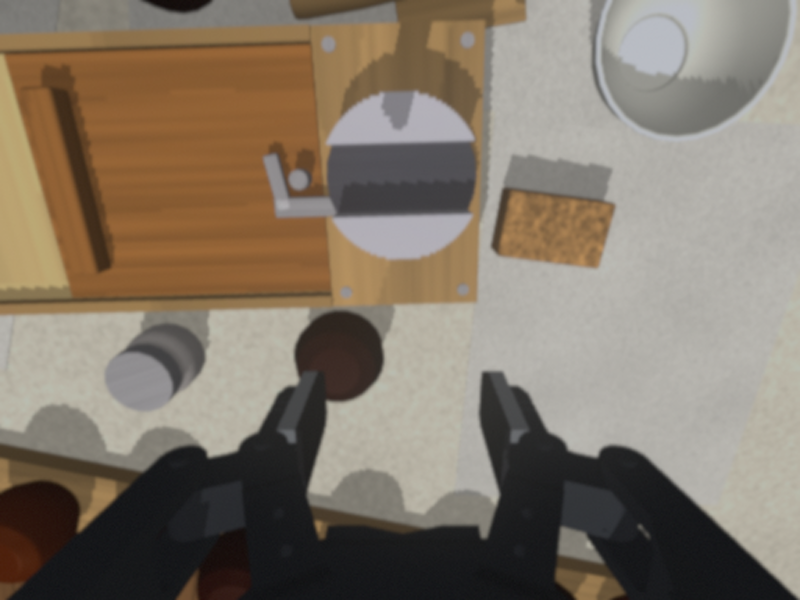

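The claw now hooks behind the post at (298,180) and the lid is flush at column 320. I compare the slot edges, (328,146)-(474,142) and (333,216)-(471,213), with the box direction.

```bash
python3 - <<'E'
from h import *
d=np.load("w6.npz");cam=(d["o"],d["R"])
def ang(a,b,z):
    A,B=[plane(ray("wrist",q,cam=cam),z) for q in (a,b)];return np.degrees(np.arctan2(*(B-A)[[1,0]]))
print("slot",ang((328,146),(474,142),.1),ang((333,216),(471,213),.1))
print("box walls",ang((0,307),(330,297),.072),ang((0,44),(310,35),.072),"deck edge-90",ang((330,304),(311,28),.07)+90)
E
```

```text
slot 105.7111122390621 105.46827739391405
box walls 106.06211701941011 105.62522572274656 deck edge-90 -75.0709757046018
```

The slot lies along the box's y axis to within 0.5°, so the fastener is closed. I hand the job in.

```bash
python3 -c "
from cell import *
print(finish_job())"
```

```text
the job is handed in; nothing more can be done
None
```

The lid is shut against its stop and the fastener is turned fully closed, with its claw hooked behind the post; the arm is clear and I touched no bystanders, and the job was handed in at about 14 s with no verdict returned.

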